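Heft the palm-sugar canisters and hold up the full one

TASK

Of the three identical closed steel canisters on the tiles just one is full of palm-sugar cakes: lift them to feel which is the heaviest, and stand the two lighter ones upright on the round platter's flat floor, to be taken away for refilling. Finish still holding the heaviest one up in the gripper, upright and still, about a hand's breadth (10 cm) or more clear of the counter, touching nothing else. Do not press the red latch buttons or tip a canister over, and leave the mortar, the glass bowl and the chopsticks alone.

Things in the scene. Friction and masses are not known exactly. Their poses are not given: they have to be found in the camera images.
- canister_a_center (a point): centre (half-way up, on the axis) of one of three identical closed stainless canisters, 66 mm in diameter, 76 mm tall, rigid, flat lid on top. z axis: up its axis; x axis: out through the latch; y axis: across the plain sides. The full one weighs about 0.46 kg in all, the other two 0.25 to 0.29 kg; nothing outside shows which, and it changes from run to run
- canister_a_latch (a point): face of the red push button (11 mm across) on the black latch housing just below the lid of canister_a, 44 mm out from the axis and 58 mm above the underside; pressed, it would spring the lid open. The small hinge barrel lies on the opposite side
- canister_b_center (a point): centre (half-way up, on the axis) of one of three identical closed stainless canisters, 66 mm in diameter, 76 mm tall, rigid, flat lid on top. z axis: up its axis; x axis: out through the latch; y axis: across the plain sides. The full one weighs about 0.46 kg in all, the other two 0.25 to 0.29 kg; nothing outside shows which, and it changes from run to run
- canister_b_latch (a point): face of the red push button (11 mm across) on the black latch housing just below the lid of canister_b, 44 mm out from the axis and 58 mm above the underside; pressed, it would spring the lid open. The small hinge barrel lies on the opposite side
- canister_c_center (a point): centre (half-way up, on the axis) of one of three identical closed stainless canisters, 66 mm in diameter, 76 mm tall, rigid, flat lid on top. z axis: up its axis; x axis: out through the latch; y axis: across the plain sides. The full one weighs about 0.46 kg in all, the other two 0.25 to 0.29 kg; nothing outside shows which, and it changes from run to run
- canister_c_latch (a point): face of the red push button (11 mm across) on the black latch housing just below the lid of canister_c, 44 mm out from the axis and 58 mm above the underside; pressed, it would spring the lid open. The small hinge barrel lies on the opposite side
- platter_floor (a point): centre of the flat upper floor of the large round red plastic platter, 5 mm above the counter; the flat floor is 130 mm in radius, the sloping rim rises to 18 mm above the counter at 150 mm radius. The platter does not shift
- mortar: white ceramic mortar, 132 mm across its mouth and 95 mm tall, with a wooden pestle leaning in it, its top about 170 mm above the counter and leaning over the rim to the mortar's +x; origin at the centre of the underside; a bystander
- glass_bowl: clear glass bowl, 140 mm across and 65 mm tall; origin at the centre of the underside; a bystander
- chopstick_1: bamboo chopstick, 240 mm long along its x axis, 8 mm thick, lying on the counter; origin at the middle of its underside; a bystander
- chopstick_2: bamboo chopstick, 240 mm long along its x axis, 8 mm thick, lying on the counter; origin at the middle of its underside; a bystander
Not all that is in view belongs to the job. What is shaped like the part that bears canister_a_center but orange is not meant.

How it is judged:
By the outcome, as a careful person would: the job done as asked, in the order asked, and still so for the second after the job is handed in, while the arm keeps its last pose, push and grip.
It also fails if it takes over 72 s, if anything falls off the work surface, if the arm or the gripper's body presses on something with over 40 N, if the wrist force passes 120 N, or if a joint passes its speed limit or range.

ROBOT

A 7-joint arm with a two-finger parallel gripper is mounted at the origin on the work surface. World frame = base frame: x ahead of the robot, y to its left, z up, the work surface at z = 0. Lengths are in m, angles in degrees, forces in N, time in s.
With the tool pointing down it reaches from about 0.425 to 0.875 m from the base axis. Payload 8.4 kg.
Tool frame: the origin (TCP) lies where the fingers leave the gripper's body, on its centre line; the fingertips stand 73 mm ahead of it and the grasp point (between the pads) lies 54 mm ahead of it (ctrl.hold_point_z is the z of the grasp point in the tool frame, in m); z points along the fingers, x is the direction in which the jaws open and shut, and the axes are right-handed (so a half turn about z gives the same grasp; the last joint's range is limited). The gripper opens to 85 mm and grips with 20 to 120 N. Pads are 22 mm wide; open, the fingers measure 114 mm over their backs; the gripper's body (76 mm by 85 mm) begins 54 mm behind the grasp point. The pads swing forward as they close: fully open they stand 13 mm farther back than shut.
Start: joints at [-77.361, 19.091, 2.286, 83.961, -0.768, 76.965, -3.352], TCP at [0.204, 0.617, 0.304] pointing down, gripper open.
Joint ranges: [-147.57, 147.57], [-21.85, 119.76], [-74.77, 79.35], [14.55, 137.4], [-85.83, 265.84], [4.83, 119.75], [-152.11, 152.11]. Speed limits (degrees/s): [127.2, 127.2, 159.86, 159.86, 180, 180, 180].

INTERFACE

Orientations are given as [roll, pitch, yaw] about the fixed x, y, z axes, in that order (R = Rz(yaw) Ry(pitch) Rx(roll)).
In Python, from station import ctrl gives the robot as it stands. The module is installed in compiled form; this text tells all that it offers.
- The arm moves only by the shell command python3 -m jog 'ROWS'. ROWS is JSON, a list of rows, each a list of 7 numbers: the shift along the world's x, y, z each as a share of 500 mm, from -1 to 1, then the turn, a rotation vector about the world's x, y, z each as a share of pi/4 rad, from -1 to 1, then the opening, from -1 (shut) to 1 (fully open). A call has 1 to 10 rows; each row shifts and turns the pose as measured when the row begins; what a row does not reach is not made up. A row lasts 1/8 s, in which the tool goes at most 62.5 mm and 10.7 degrees, less where a joint would pass 70% of its speed; a pose out of reach is approached as far as the arm can. A call with a number of a shift or a turn outside -1 to 1 is refused whole. A call with a gripper value outside its range is refused whole. The fingers move at their own pace and stop on an object; the grip force is fixed at half the most. Time passes only in rows, so rows that do not move let the fingers close. It gives the time, the measured TCP pose, the force and the opening at its end, in the units of the state.
- ctrl.get_obs(): the state, without advancing time (a new reading comes with each control period).
- ctrl.camera(name): name is "scene" or "top"; returns the picture (420x560x3 uint8, red, green, blue); there is no depth.
- ctrl.get_calibration(name): a dict with "intrinsics" (3x3 intrinsics, pixels), "k1" (the pictures are not rectified: a ray, as slopes to the right and down, at radius r is drawn at 1 + k1 r^2 times it, then the intrinsics apply), "R" (3x3) and "t" (3): a world point X has camera coordinates R X + t. Camera axes: x right, y down, z forward; pixel columns grow to the right and rows downward; lengths in m; the calibration is good to about 2 mm. A picture is of the moment at which its call begins. get_calibration takes no time and is no camera call.
- ctrl.finish_job(): hands the job in, once; it reports no verdict.
The state is a dict: "t": time; "joint_positions": joint angles; "qvel": joint speeds; "joint_efforts": joint torques, N m; "position": TCP position; "tool_rot": TCP orientation; "wrist_force": force on the tool from outside, world axes, zero at the start; "ft_torque": the same for the moment, N m; "grip_width": opening from 0.0 (shut) to 1.0 (fully open).
Only numpy, scipy, OpenCV 4.12 (cv2) and the standard library are available. Lean on these libraries where they do the work, as an engineer would, in place of code of your own. Each camera call takes 0.05 s, during which the arm holds its last target. There are 200 camera calls.

## Working session

There is one attempt and no reset: what is moved stays moved. The work goes in short steps, Python scripts to look and compute and a shell command to move; the robot and the scene stay as the last step left them, time stands still between calls to the robot, and variables do not carry over. Pictures are saved under pics/ and viewed, about 8 in all and at most 12, crops included, and the job is handed in when it is done.

```bash
mkdir -p pics
cat > h.py <<'E'
import numpy as np,cv2
from station import ctrl
def snap(n,f):
    im=ctrl.camera(n); cv2.imwrite('pics/'+f,im[:,:,::-1]); return im
def ray(n,u,v):
    c=ctrl.get_calibration(n);K=np.array(c['intrinsics']);k=c['k1']
    d=np.array([(u-K[0,2])/K[0,0],(v-K[1,2])/K[1,1]]);s=d.copy()
    for _ in range(20): s=d/(1+k*(s@s))
    R=np.array(c['R']);t=np.array(c['t'])
    return -R.T@t, R.T@np.array([s[0],s[1],1])
def onz(n,u,v,z):
    o,d=ray(n,u,v); return o+d*(z-o[2])/d[2]
def proj(n,X):
    c=ctrl.get_calibration(n);K=np.array(c['intrinsics'])
    p=np.array(c['R'])@np.array(X)+np.array(c['t']);s=p[:2]/p[2];s=s*(1+c['k1']*(s@s))
    return K[0,0]*s[0]+K[0,2],K[1,1]*s[1]+K[1,2]
E
python3 - <<'E'
from h import *
a=snap('scene','s0.png');b=snap('top','t0.png')
cv2.imwrite('pics/top0.png',cv2.resize(b[:,:,::-1],(800,600),interpolation=cv2.INTER_CUBIC))
for n in('scene','top'):
    c=ctrl.get_calibration(n);print(n,c)
print(ctrl.get_obs())
E
```

```text
scene {'intrinsics': array([[402.84318376,   0.        , 276.57701165],
       [  0.        , 402.84318376, 211.93831155],
       [  0.        ,   0.        ,   1.        ]]), 'k1': -0.06953296962798108, 'R': array([[ 0.84532425,  0.53425225, -0.0012001 ],
       [ 0.326586  , -0.51851805, -0.79024086],
       [-0.42281024,  0.66761783, -0.61279519]]), 't': array([-0.43717342, -0.15041792,  1.45482612])}
top {'intrinsics': array([[453.67238968,   0.        , 274.51861074],
       [  0.        , 453.67238968, 207.11650202],
       [  0.        ,   0.        ,   1.        ]]), 'k1': -0.08063809123585867, 'R': array([[-0.01005254, -0.99983177, -0.01534188],
       [-0.98034588,  0.01287743, -0.19686574],
       [ 0.19703018,  0.01306135, -0.98031041]]), 't': array([-0.04926019,  0.55741421,  1.15075991])}
{'t': 0.1, 'joint_positions': array([-77.36042688,  19.12853102,   2.28437719,  84.00757009,
        -0.76606797,  76.9647475 ,  -3.35319174]), 'qvel': array([ 0.02576182, -0.24031567, -0.00297481, -0.11768154, -0.11232147,
        0.03672135,  0.08063107]), 'joint_efforts': array([ 4.25865335e-03, -6.60028124e+01,  1.37043256e+00, -4.06467068e+01,
        1.71907910e-02,  9.13674070e-03, -2.20417621e-05]), 'position': array([0.20427155, 0.6167388 , 0.30308734]), 'tool_rot': array([1.79992677e+02, 8.53290436e-02, 7.16749460e+01]), 'wrist_force': array([0.34064486, 0.02635637, 0.09438205]), 'ft_torque': array([ 0.01806195,  0.02613032, -0.08418776]), 'grip_width': 0.9982255094847784}
```

View pics/top0.png

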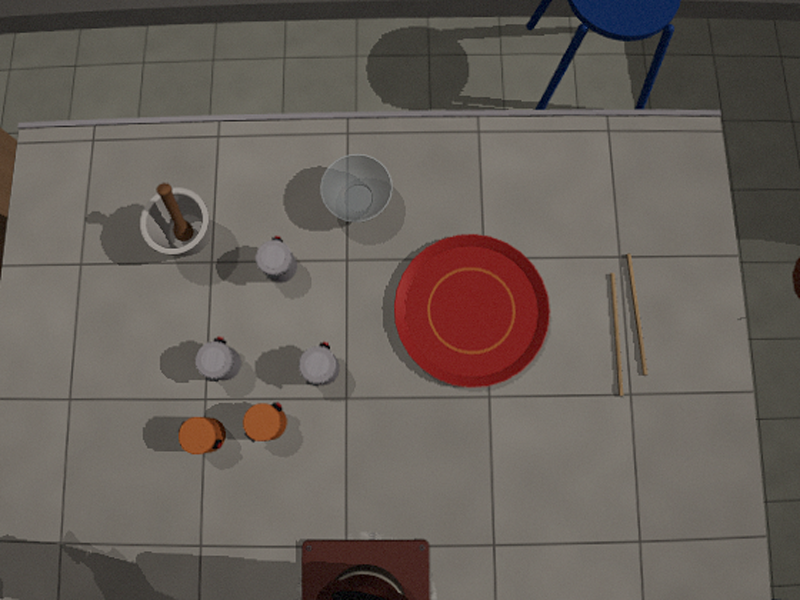

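View pics/s0.png

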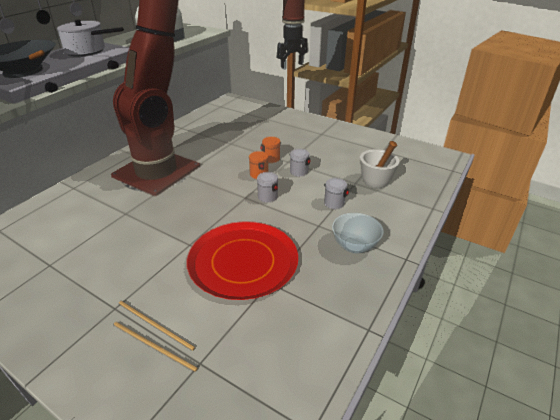

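The top view (800×600) shows three steel canisters with lids at about (274,258), (215,360) and (318,365). They fit the description: steel, with a red latch. The two orange cylinders at (201,435) and (264,422) are decoys. The platter is at (471,310), the mortar at (175,220), the bowl at (356,188) and the chopsticks at (617,335) and (638,315). Next I measure the positions and confirm in an enlarged crop.

Run:
```python
from h import *
b=cv2.imread('pics/t0.png'); hsv=cv2.cvtColor(b,cv2.COLOR_BGR2HSV).astype(int)
H,S,V=hsv[...,0],hsv[...,1],hsv[...,2]
f=560/800
for n,(u,v) in dict(P=(274,258),Q=(215,360),R=(318,365)).items():
    u*=f;v*=f
    bb=b.astype(int)
    # lid: bluish-bright pixels
    m=((bb[...,0]-bb[...,2]>3)&(V>120)).astype(np.uint8)
    k=np.zeros_like(m);cv2.circle(k,(int(u),int(v)),20,1,-1);m&=k
    cs=max(cv2.findContours(m,0,2)[0],key=cv2.contourArea)
    (cx,cy),r=cv2.minEnclosingCircle(cs)
    k2=np.zeros_like(m);cv2.circle(k2,(int(u),int(v)),26,1,-1)
    rm=(((H<8)|(H>172))&(S>120)&(V>60)&(k2>0));ys,xs=np.nonzero(rm)
    c=onz('top',cx,cy,.076)
    print(n,'lid px',cx,cy,r,cv2.contourArea(cs),c[:2], 'latch',len(xs),xs.mean() if len(xs) else 0,ys.mean() if len(xs) else 0)
    if len(xs):
        l=onz('top',xs.mean(),ys.mean(),.06);d=l-c;print('  latch',l[:2],np.hypot(d[0],d[1]),np.degrees(np.arctan2(d[1],d[0])))
m=((((H<8)|(H>172))&(S>150)&(V>90))).astype(np.uint8)
cs=max(cv2.findContours(m,0,2)[0],key=cv2.contourArea);(cx,cy),r=cv2.minEnclosingCircle(cs)
print('platter',cx,cy,onz('top',cx,cy,.018))
for n,(u,v),z in [('mortar',(175,221),.095),('bowl',(356,188),.065),('or1',(201,435),.076),('or2',(264,422),.076)]:print(n,onz('top',u*f,v*f,z)[:2])
cv2.imwrite('pics/crop0.png',cv2.resize(b[150:330,80:280],None,fx=3.3,fy=3.3,interpolation=cv2.INTER_CUBIC))
```

```text
Traceback (most recent call last):
ValueError: max() iterable argument is empty
```

```bash
cat > m.py <<'E'
from h import *
import sys
b=cv2.imread('pics/t0.png'); hsv=cv2.cvtColor(b,cv2.COLOR_BGR2HSV).astype(int)
H,S,V=hsv[...,0],hsv[...,1],hsv[...,2]
f=.7
print(b[258:262,150],b[258,120:124], b[230,150:153])
bb=b.astype(int)
for n,(u,v) in dict(P=(274,258),Q=(215,360),R=(318,365)).items():
    u*=f;v*=f
    m=((bb[...,0]-bb[...,2]>=3)&(V>110)).astype(np.uint8)
    k=np.zeros_like(m);cv2.circle(k,(int(u),int(v)),20,1,-1);m&=k
    k2=np.zeros_like(m);cv2.circle(k2,(int(u),int(v)),26,1,-1)
    rm=(((H<8)|(H>172))&(S>120)&(V>60)&(k2>0));ys,xs=np.nonzero(rm)
    C=cv2.findContours(m,0,2)[0]
    if not C: print(n,'none');continue
    cs=max(C,key=cv2.contourArea);(cx,cy),r=cv2.minEnclosingCircle(cs)
    c=onz('top',cx,cy,.076)
    print(n,'lid px',cx,cy,r,cv2.contourArea(cs),c[:2])
    if len(xs):
        l=onz('top',xs.mean(),ys.mean(),.06);d=l-c;print('  latch',len(xs),xs.mean(),ys.mean(),l[:2],np.hypot(d[0],d[1]),np.degrees(np.arctan2(d[1],d[0])))
m=((((H<8)|(H>172))&(S>150)&(V>90))).astype(np.uint8)
cs=max(cv2.findContours(m,0,2)[0],key=cv2.contourArea);(cx,cy),r=cv2.minEnclosingCircle(cs)
print('platter',cx,cy,onz('top',cx,cy,.018))
for n,(u,v),z in [('mortar',(175,221),.095),('bowl',(356,188),.065),('or1',(201,435),.076),('or2',(264,422),.076)]:print(n,onz('top',u*f,v*f,z)[:2])
cv2.imwrite('pics/crop0.png',cv2.resize(b[150:330,80:280],None,fx=3.3,fy=3.3,interpolation=cv2.INTER_CUBIC))
E
python3 m.py
```

```text
[[126 124 130]
 [129 127 132]
 [120 119 122]
 [118 116 123]] [[78 85 87]
 [79 86 89]
 [81 85 89]
 [77 83 87]] [[112 119 126]
 [114 121 127]
 [116 123 126]]
P none
Q none
R none
platter 329.875 216.6875 [ 0.5356389  -0.20595275  0.018     ]
mortar [0.69693339 0.34846937]
bowl [0.7664497  0.01131446]
or1 [0.30470143 0.28656232]
or2 [0.32728862 0.17378584]
```

View pics/crop0.png

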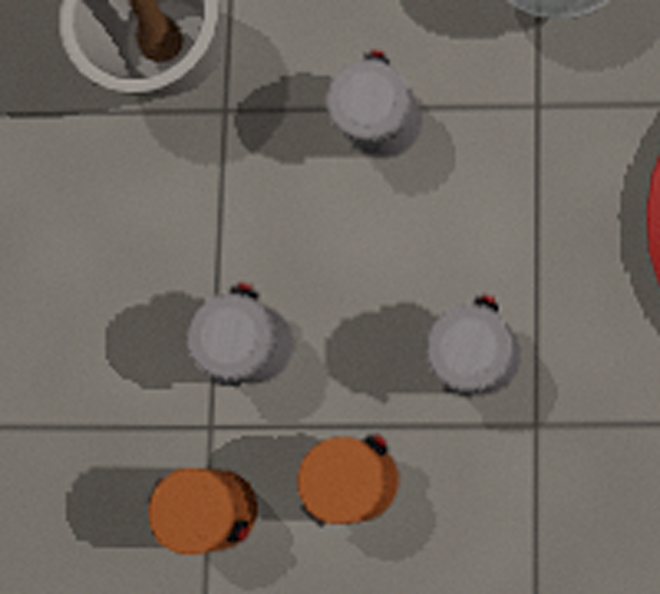

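The crop confirms three steel lids at about (368,100), (231,337) and (470,346), with red latches at (376,56), (244,290) and (486,302). I refine with a tint mask (lid green ≤ blue).

```bash
sed -i 's/m=((bb\[...,0\]-bb\[...,2\]>=3)&(V>110)).astype(np.uint8)/m=(((bb[...,0]-bb[...,1])>=1)\&(V>95)).astype(np.uint8)/' m.py; sed -i 's/S>120)&(V>60)&(k2>0)/S>90)\&(V>60)\&(k2>0)/' m.py; python3 m.py
python3 - <<'E'
from h import *
for n,l,k in [('P',(368,100),(376,56)),('Q',(231,337),(244,290)),('R',(470,346),(486,302))]:
    c=onz('top',80+l[0]/3.3,150+l[1]/3.3,.076);q=onz('top',80+k[0]/3.3,150+k[1]/3.3,.06);d=q-c
    print(n,c[:2],np.hypot(*d[:2]),np.degrees(np.arctan2(d[1],d[0])))
    c2=np.round(proj('scene',[*c[:2],.076]),1);print(c2)
E
```

```text
[[126 124 130]
 [129 127 132]
 [120 119 122]
 [118 116 123]] [[78 85 87]
 [79 86 89]
 [81 85 89]
 [77 83 87]] [[112 119 126]
 [114 121 127]
 [116 123 126]]
P lid px 191.47999572753906 180.0 12.52010440826416 398.5 [0.62900862 0.16401289]
  latch 6 193.5 165.66666666666666 [0.67338343 0.16287242] 0.044389466922952404 -1.4722217927406025
Q lid px 149.84906005859375 252.03773498535156 13.186197280883789 458.0 [0.43824056 0.26791079]
  latch 7 153.71428571428572 236.42857142857142 [0.48108364 0.26390331] 0.04303009426271944 -5.343817959635552
R lid px 222.0471649169922 254.8867950439453 13.000683784484863 441.5 [0.42933337 0.0799217 ]
  latch 7 227.71428571428572 240.14285714285714 [0.46929799 0.0675544 ] 0.04183444668210163 -17.195007207702783
platter 329.875 216.6875 [ 0.5356389  -0.20595275  0.018     ]
mortar [0.69693339 0.34846937]
bowl [0.7664497  0.01131446]
or1 [0.30470143 0.28656232]
or2 [0.32728862 0.17378584]
P [0.62817473 0.16389542] 0.04157548580931363 -3.207693520853897
[334.8 182.9]
Q [0.43802122 0.26750489] 0.03944188665284042 -6.345127157366398
[298.4 152.8]
R [0.42942251 0.07895128] 0.03770328327869909 -15.808521860765081
[266.5 177. ]
```

```bash
python3 -m jog '[[0.06,-0.09,0,0,0,0.07,1],[0.06,-0.09,0,0,0,0.07,1],[0.06,-0.09,0,0,0,0.07,1],[0.06,-0.09,-0.02,0,0,0.07,1],[0.06,-0.09,-0.04,0,0,0,1],[0.06,-0.09,-0.04,0,0,0,1],[0.06,-0.09,-0.04,0,0,0,1],[0,0,0,0,0,0,1]]'; python3 -c "
from h import *
print(ctrl.hold_point_z);o=ctrl.get_obs();print(o['position'],o['tool_rot'],o['joint_positions'],o['wrist_force'])"
```

```text
t: 1.1
position: [0.417, 0.2897, 0.228]
tool_rot: [-179.9, 0.3, 84.8]
wrist_force: [0.9, 1.0, 0.3]
grip_width: 0.996
0.0539
[0.41696222 0.28967058 0.22803021] [-179.90113845    0.27332293   84.76275513] [-53.15143961   5.74774697  14.15158128 109.57800476  -1.40714294
  65.11588476  46.29267239] [0.9073996  0.95142406 0.25258304]
```

```bash
python3 -m jog '[[0.042,-0.044,-0.04,0,0,0,1],[0,0,0,0,0,0,1]]'; python3 -c "
from h import *
print(ctrl.get_obs()['position']);a=snap('scene','s1.png');cv2.imwrite('pics/s1c.png',cv2.resize(a[60:240,200:420,::-1],None,fx=3,fy=3))"
```

```text
t: 1.35
position: [0.438, 0.2678, 0.2075]
tool_rot: [-179.9, 0.3, 84.8]
wrist_force: [0.6, 0.6, 0.6]
grip_width: 0.999
[0.43796563 0.26778225 0.20750692]
```

View pics/s1c.png

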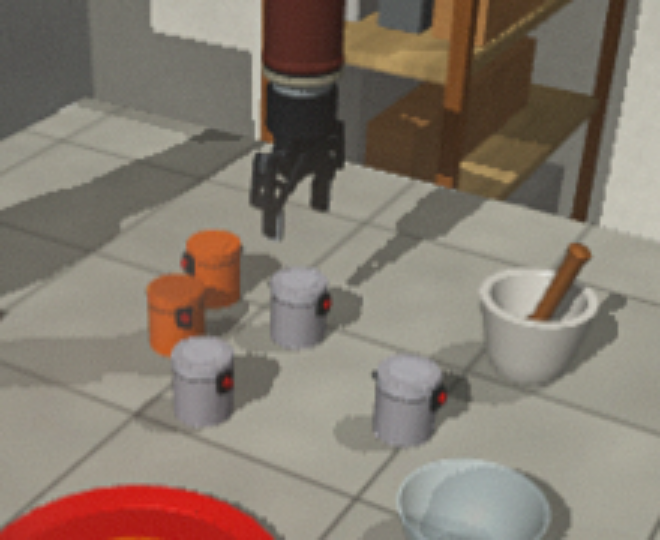

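The scene crop shows the open fingers straddling the axis of the far steel canister (299,300), with the jaws across its plain sides. Descending and closing.

```bash
python3 -m jog '[[0,0,-0.1,0,0,0,1],[0,0,-0.08,0,0,0,1],[0,0,-0.04,0,0,0,1],[0,0,0,0,0,0,1]]'; python3 -m jog '[[0,0,0,0,0,0,-1],[0,0,0,0,0,0,-1],[0,0,0,0,0,0,-1],[0,0,0,0,0,0,-1]]'
```

```text
t: 1.9
position: [0.4352, 0.2767, 0.0983]
tool_rot: [-180.0, -0.2, 85.3]
wrist_force: [-0.1, 0.1, -0.1]
grip_width: 1.003
t: 2.4
position: [0.4352, 0.2785, 0.1011]
tool_rot: [179.9, -0.3, 85.4]
wrist_force: [0.0, -0.4, -4.3]
grip_width: 0.77
```

```bash
python3 -m jog '[[0,0,0.02,0,0,0,-1],[0,0,0.05,0,0,0,-1],[0,0,0.08,0,0,0,-1],[0,0,0.05,0,0,0,-1],[0,0,0,0,0,0,-1],[0,0,0,0,0,0,-1],[0,0,0,0,0,0,-1],[0,0,0,0,0,0,-1]]'; python3 -m jog '[[0,0,0,0,0,0,-1],[0,0,0,0,0,0,-1]]'; python3 -c "
from h import *
print(ctrl.get_obs()['position'],ctrl.get_obs()['wrist_force']);a=snap('scene','s2.png');cv2.imwrite('pics/s2c.png',cv2.resize(a[60:240,200:420,::-1],None,fx=3,fy=3))
print(ctrl.get_obs()['wrist_force'],ctrl.get_obs()['joint_positions'])"
```

```text
t: 3.4
position: [0.4336, 0.277, 0.2032]
tool_rot: [-179.9, -0.1, 85.4]
wrist_force: [-0.5, -0.2, -4.4]
grip_width: 0.771
t: 3.65
position: [0.4332, 0.2768, 0.2022]
tool_rot: [-179.8, -0.1, 85.4]
wrist_force: [0.3, -0.2, -4.8]
grip_width: 0.768
[0.43323374 0.2767656  0.20219053] [ 0.29425834 -0.2160576  -4.81678673]
[ 0.60559359 -0.58211029 -4.1521852 ] [-51.61118445   7.92659476  15.37535919 110.56568975  -2.54498327
  61.88594177  50.22151672]
```

View pics/s2c.png

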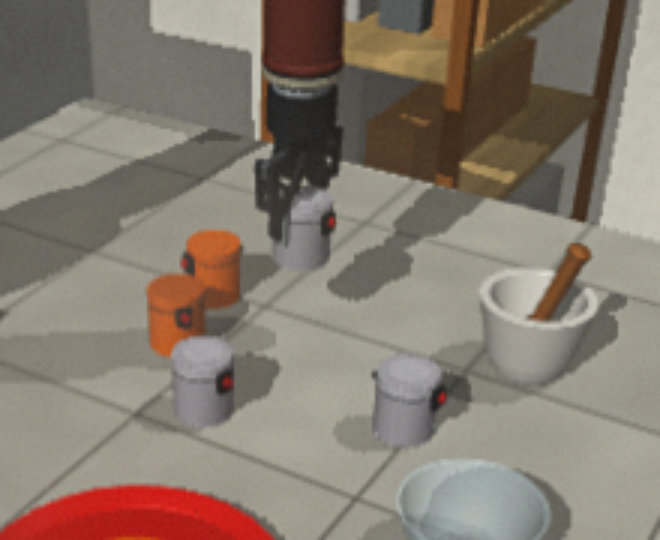

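The canister is lifted, upright and unpinched at the latch at about (302,230). It reads about -4.5 N, so likely the full one. I put it back down and compare the other two.

```bash
python3 -m jog '[[0,0,-0.08,0,0,0,-1],[0,0,-0.08,0,0,0,-1],[0,0,-0.03,0,0,0,-1],[0,0,0,0,0,0,-1]]'; python3 -m jog '[[0,0,-0.006,0,0,0,-1],[0,0,0,0,0,0,-1]]'
```

```text
t: 4.2
position: [0.4341, 0.2776, 0.1065]
tool_rot: [-180.0, -0.2, 85.4]
wrist_force: [1.0, -0.8, -4.4]
grip_width: 0.771
t: 4.45
position: [0.4353, 0.2785, 0.1056]
tool_rot: [179.9, -0.3, 85.4]
wrist_force: [0.3, 0.9, -4.0]
grip_width: 0.77
```

```bash
python3 -m jog '[[0,0,-0.008,0,0,0,-1],[0,0,-0.005,0,0,0,-1]]'; python3 -m jog '[[0,0,-0.005,0,0,0,-1],[0,0,0,0,0,0,-1]]'
```

```text
t: 4.7
position: [0.4361, 0.2792, 0.1003]
tool_rot: [179.8, -0.5, 85.4]
wrist_force: [0.3, 0.2, -4.3]
grip_width: 0.768
t: 4.95
position: [0.4366, 0.2794, 0.1004]
tool_rot: [179.8, -0.5, 85.4]
wrist_force: [0.8, 0.0, -4.6]
grip_width: 0.765
```

```bash
python3 -m jog '[[0,0,-0.006,0,0,0,-1],[0,0,-0.003,0,0,0,-1]]'; python3 -m jog '[[0,0,-0.004,0,0,0,-1],[0,0,0,0,0,0,-1]]'
```

```text
t: 5.2
position: [0.4373, 0.2796, 0.0999]
tool_rot: [179.8, -0.6, 85.4]
wrist_force: [-9.6, -6.5, 20.6]
grip_width: 0.769
t: 5.45
position: [0.4374, 0.2796, 0.1004]
tool_rot: [179.8, -0.6, 85.4]
wrist_force: [0.1, -0.2, -4.4]
grip_width: 0.765
```

```bash
python3 -m jog '[[0,0,0,0,0,0,0.6],[0,0,0,0,0,0,1],[0,0,0,0,0,0,1],[0,0,0,0,0,0,1]]'; python3 -m jog '[[0,0,0.08,0,0,0,1],[0,0,0.1,0,0,0,1],[0,0,0.06,0,0,0,1],[0,0,0,0,0,0,1]]'
```

```text
t: 5.95
position: [0.4383, 0.2804, 0.1005]
tool_rot: [179.7, -0.7, 85.4]
wrist_force: [0.1, -1.1, -0.5]
grip_width: 1.001
t: 6.45
position: [0.4377, 0.2798, 0.2234]
tool_rot: [179.8, -0.6, 85.4]
wrist_force: [-0.2, 0.5, -0.3]
grip_width: 1.001
```

```bash
python3 -m jog '[[0,-0.1,0,0,0,-0.09,1],[0,-0.1,0,0,0,-0.09,1],[0,-0.1,0,0,0,-0.09,1],[-0.016,-0.1,0,0,0,0,1],[0,0,0,0,0,0,1]]'; python3 -m jog '[[0,0,0,0,0,0,1]]'
```

```text
t: 7.08
position: [0.427, 0.0743, 0.2191]
tool_rot: [179.9, -0.5, 72.9]
wrist_force: [-0.4, 0.7, 0.4]
grip_width: 1.001
t: 7.2
position: [0.4268, 0.0747, 0.2185]
tool_rot: [179.9, -0.5, 72.9]
wrist_force: [-1.3, 0.2, 0.3]
grip_width: 1.004
```

```bash
python3 -m jog '[[0.006,0.01,-0.06,0,0.01,0,1],[0,0,-0.06,0,0,0,1],[0,0,0,0,0,0,1]]'
```

```text
t: 7.58
position: [0.43, 0.0831, 0.1564]
tool_rot: [-179.6, -0.3, 73.2]
wrist_force: [-0.5, -0.5, 1.3]
grip_width: 1.001
```

```bash
python3 -m jog '[[0,-0.007,-0.06,0,0,0,1],[0,0,-0.054,0,0,0,1],[0,0,0,0,0,0,1]]'; python3 -m jog '[[0,0,0,0,0,0,-1],[0,0,0,0,0,0,-1],[0,0,0,0,0,0,-1],[0,0,0,0,0,0,-1]]'
```

```text
t: 7.95
position: [0.4318, 0.0825, 0.1007]
tool_rot: [-179.7, -0.4, 73.4]
wrist_force: [-0.1, -0.0, 0.7]
grip_width: 0.998
t: 8.45
position: [0.4336, 0.0839, 0.1046]
tool_rot: [-179.9, -0.6, 73.5]
wrist_force: [-0.6, -0.1, -2.1]
grip_width: 0.77
```

```bash
python3 -m jog '[[0,0,0.02,0,0,0,-1],[0,0,0.05,0,0,0,-1],[0,0,0.08,0,0,0,-1],[0,0,0.08,0,0,0,-1],[0,0,0,0,0,0,-1],[0,0,0,0,0,0,-1],[0,0,0,0,0,0,-1]]'; python3 -m jog '[[0,0,0,0,0,0,-1],[0,0,0,0,0,0,-1]]';python3 -m jog '[[0,0,0,0,0,0,-1]]'
```

```text
t: 9.32
position: [0.4321, 0.0827, 0.2245]
tool_rot: [-179.9, -0.5, 73.4]
wrist_force: [0.1, 0.4, -1.5]
grip_width: 0.769
t: 9.57
position: [0.4314, 0.0824, 0.2231]
tool_rot: [-179.7, -0.4, 73.4]
wrist_force: [0.3, -0.1, -2.7]
grip_width: 0.767
t: 9.7
position: [0.4313, 0.0824, 0.2227]
tool_rot: [-179.7, -0.4, 73.4]
wrist_force: [-0.4, -0.1, -2.9]
grip_width: 0.766
```

R reads about 2.7 N, so it is light. I carry it to the far half of the platter.

```bash
python3 -m jog '[[0.03,-0.05,0,0,0,0,-1],[0.053,-0.096,0,0,0,0,-1],[0.053,-0.096,0,0,0,0,-1],[0.053,-0.096,0,0,0,0,-1],[0.053,-0.096,0,0,0,0,-1],[0.053,-0.096,0,0,0,0,-1],[0.02,-0.04,0,0,0,0,-1],[0,0,0,0,0,0,-1]]'; python3 -m jog '[[0,0,0,0,0,0,-1]]'
```

```text
t: 10.7
position: [0.5925, -0.2104, 0.221]
tool_rot: [-179.7, -0.2, 73.9]
wrist_force: [-1.0, -0.6, -3.1]
grip_width: 0.774
t: 10.82
position: [0.5923, -0.2097, 0.2206]
tool_rot: [-179.6, -0.2, 73.9]
wrist_force: [0.4, 1.1, -3.0]
grip_width: 0.769
```

```bash
python3 -m jog '[[0,0,-0.07,0,0,0,-1],[0,0,-0.09,0,0,0,-1],[0,0,-0.05,0,0,0,-1],[0,0,0,0,0,0,-1]]'; python3 -m jog '[[0,0,-0.006,0,0,0,-1],[0,0,0,0,0,0,-1]]'
```

```text
t: 11.32
position: [0.5925, -0.2034, 0.1139]
tool_rot: [-179.7, -0.5, 74.3]
wrist_force: [-0.0, -0.3, -2.2]
grip_width: 0.767
t: 11.58
position: [0.5936, -0.2025, 0.1131]
tool_rot: [-179.8, -0.5, 74.4]
wrist_force: [0.3, -0.1, -3.4]
grip_width: 0.77
```

```bash
python3 -m jog '[[0,0,-0.007,0,0,0,-1],[0,0,-0.006,0,0,0,-1]]'; python3 -m jog '[[0,0,-0.004,0,0,0,-1],[0,0,-0.003,0,0,0,-1]]'
```

```text
t: 11.82
position: [0.5946, -0.2026, 0.1081]
tool_rot: [180.0, -0.5, 74.4]
wrist_force: [-0.2, -0.8, -2.0]
grip_width: 0.772
t: 12.08
position: [0.5949, -0.2029, 0.1078]
tool_rot: [179.9, -0.7, 74.4]
wrist_force: [-8.0, 3.6, 16.3]
grip_width: 0.77
```

Contact with the floor at 16 N; release and rise.

```bash
python3 -m jog '[[0,0,0.001,0,0,0,-1],[0,0,0,0,0,0,0.6],[0,0,0,0,0,0,1],[0,0,0,0,0,0,1],[0,0,0,0,0,0,1]]'; python3 -m jog '[[0,0,0.06,0,0,0,1],[0,0,0.1,0,0,0,1],[0,0,0.1,0,0.01,0,1],[0,0,0,0,0,0,1]]'
```

```text
t: 12.7
position: [0.5956, -0.2034, 0.109]
tool_rot: [179.8, -0.7, 74.3]
wrist_force: [0.1, -0.0, 0.2]
grip_width: 0.998
t: 13.2
position: [0.5946, -0.2033, 0.2419]
tool_rot: [-179.6, -0.5, 74.3]
wrist_force: [0.3, 0.3, -0.1]
grip_width: 0.997
```

```bash
python3 -m jog '[[0.01,0.105,0,0,0,0.07,1],[0.01,0.105,0,0,0,0.07,1],[0.01,0.105,0,0,0,0.07,1],[0.01,0.105,0,0,0,0.07,1],[0.01,0.105,0,0,0,0,1],[0.01,0.105,0,0,0,0,1],[0.01,0.1,0,0,0,0,1],[0,0,0,0,0,0,1],[0,0,0,0,0,0,1]]'; python3 -c "
from h import *
a=snap('scene','s3.png');cv2.imwrite('pics/s3c.png',cv2.resize(a[80:320,180:460,::-1],None,fx=2.5,fy=2.5));print(ctrl.get_obs()['position'])"
```

```text
t: 14.32
position: [0.6251, 0.1723, 0.2338]
tool_rot: [-179.2, -0.3, 87.2]
wrist_force: [-0.2, -0.4, 0.3]
grip_width: 1.001
[0.6249285  0.17283624 0.23378665]
```

View pics/s3c.png

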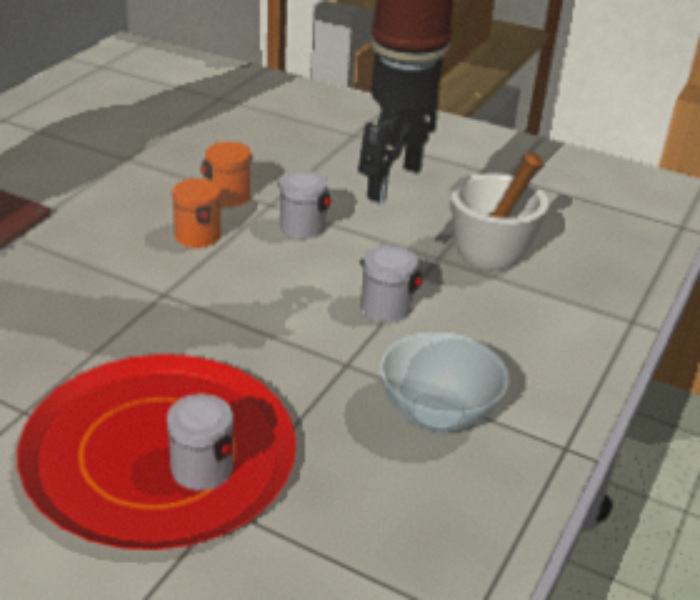

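The scene crop shows canister R standing upright on the platter at (200,440), with Q upright at (303,205). The gripper hangs over P (388,285).

```bash
python3 -m jog '[[0.008,-0.018,-0.06,-0.015,0,0,1],[0,-0.004,-0.08,0,0,0,1],[0,0,0,0,0,0,1]]'
```

```text
t: 14.75
position: [0.6293, 0.157, 0.1627]
tool_rot: [-179.3, 0.3, 86.9]
wrist_force: [0.2, -0.1, 0.8]
grip_width: 0.997
```

```bash
python3 -m jog '[[0,0.012,0,-0.012,0,0,1],[0,0,0,0,0,0,1]]'; python3 -m jog '[[0,0,-0.06,0,0,0,1],[0,0,-0.06,0,0,0,1],[0,0,0,0,0,0,1]]'
```

```text
t: 15.0
position: [0.6306, 0.1625, 0.1657]
tool_rot: [-179.5, 0.9, 86.8]
wrist_force: [0.5, 0.6, -0.5]
grip_width: 1.0
t: 15.38
position: [0.633, 0.1639, 0.1095]
tool_rot: [-179.9, 0.7, 86.9]
wrist_force: [0.0, 0.4, 0.1]
grip_width: 1.002
```

```bash
python3 -m jog '[[-0.006,0,-0.02,0,-0.015,0,1],[0,0,-0.005,0,0,0,1],[0,0,0,0,0,0,1]]'; python3 -m jog '[[0,0,0,0,0,0,-1],[0,0,0,0,0,0,-1],[0,0,0,0,0,0,-1],[0,0,0,0,0,0,-1]]'; python3 -m jog '[[0,0,0.02,0,0,0,-1],[0,0,0.05,0,0,0,-1],[0,0,0.08,0,0,0,-1],[0,0,0.08,0,0,0,-1],[0,0,0.03,0,0,0,-1],[0,0,0,0,0,0,-1],[0,0,0,0,0,0,-1],[0,0,0,0,0,0,-1]]';python3 -m jog '[[0,0,0,0,0,0,-1]]';python3 -m jog '[[0,0,0,0,0,0,-1]]'
```

```text
t: 15.75
position: [0.6316, 0.1644, 0.1003]
tool_rot: [179.1, 0.5, 86.9]
wrist_force: [0.3, -0.3, 0.9]
grip_width: 0.998
t: 16.25
position: [0.6323, 0.1648, 0.1018]
tool_rot: [179.0, 0.4, 86.9]
wrist_force: [-0.0, -0.2, -0.8]
grip_width: 0.768
t: 17.25
position: [0.6292, 0.1636, 0.2318]
tool_rot: [179.5, 0.7, 86.9]
wrist_force: [0.2, -0.6, -2.7]
grip_width: 0.77
t: 17.38
position: [0.6287, 0.1636, 0.2306]
tool_rot: [179.6, 0.7, 86.9]
wrist_force: [-0.9, 0.2, -3.3]
grip_width: 0.77
t: 17.5
position: [0.6285, 0.1635, 0.2299]
tool_rot: [179.6, 0.7, 86.9]
wrist_force: [0.2, -0.6, -1.9]
grip_width: 0.771
```

P reads about 2.7 N, so it is light. Q (about 4.4 N) is the full one. I carry P to the near half of the platter.

```bash
python3 -m jog '[[-0.02,-0.05,0,0,0,0,-1],[-0.042,-0.105,0,0,0,0,-1],[-0.042,-0.105,0,0,0,0,-1],[-0.042,-0.105,0,0,0,0,-1],[-0.042,-0.105,0,0,0,0,-1],[-0.042,-0.105,0,0,0,0,-1],[-0.042,-0.105,0,0,0,0,-1],[-0.02,-0.06,0,0,0,0,-1],[0,0,0,0,0,0,-1]]'; python3 -m jog '[[0,0,0,0,0,0,-1]]'
```

```text
t: 18.62
position: [0.4752, -0.2165, 0.2293]
tool_rot: [179.5, 0.7, 86.9]
wrist_force: [0.3, 0.6, -1.8]
grip_width: 0.771
t: 18.75
position: [0.4753, -0.2161, 0.2293]
tool_rot: [179.4, 0.7, 86.9]
wrist_force: [0.2, 0.1, -2.7]
grip_width: 0.765
```

```bash
python3 -m jog '[[0.01,0.006,-0.07,0.012,-0.015,0,-1],[0,0,-0.1,0,0,0,-1],[0,0,-0.05,0,0,0,-1],[0,0,0,0,0,0,-1]]'; python3 -m jog '[[0,0,-0.006,0,0,0,-1],[0,0,0,0,0,0,-1]]'
```

```text
t: 19.25
position: [0.4835, -0.2079, 0.1168]
tool_rot: [178.6, 0.0, 87.4]
wrist_force: [-0.2, -0.6, -1.6]
grip_width: 0.772
t: 19.5
position: [0.485, -0.2072, 0.1154]
tool_rot: [178.5, 0.0, 87.5]
wrist_force: [-0.3, -0.5, -2.5]
grip_width: 0.771
```

```bash
python3 -m jog '[[0,0,-0.007,-0.01,0.012,0,-1],[0,0,-0.006,0,0,0,-1]]'; python3 -m jog '[[0,0,-0.005,0,0,0,-1],[0,0,0,0,0,0,-1]]'
```

```text
t: 19.75
position: [0.4862, -0.2072, 0.1102]
tool_rot: [178.9, 0.5, 87.5]
wrist_force: [-0.8, 0.2, -3.0]
grip_width: 0.766
t: 20.0
position: [0.4861, -0.2072, 0.1076]
tool_rot: [178.9, 0.5, 87.5]
wrist_force: [-0.1, 0.0, -3.0]
grip_width: 0.768
```

```bash
python3 -m jog '[[0,0,-0.006,0,0,0,-1]]'; python3 -m jog '[[0,0,-0.004,0,0,0,-1]]'
```

```text
t: 20.12
position: [0.4866, -0.2076, 0.1064]
tool_rot: [178.9, 0.4, 87.5]
wrist_force: [-20.3, 8.7, 58.4]
grip_width: 0.766
t: 20.25
position: [0.4866, -0.2078, 0.1065]
tool_rot: [178.9, 0.3, 87.4]
wrist_force: [-16.2, 8.1, 39.7]
grip_width: 0.772
```

```bash
python3 -m jog '[[0,0,0.001,0,0,0,-1]]'; python3 -m jog '[[0,0,0.001,0,0,0,0.6],[0,0,0,0,0,0,1],[0,0,0,0,0,0,1],[0,0,0,0,0,0,1]]'; python3 -m jog '[[0,0,0.06,0,0,0,1],[0,0,0.1,0,0,0,1],[0,0,0.1,0,0.02,0,1],[0,0,0,0,0,0,1]]'
```

```text
t: 20.38
position: [0.4868, -0.208, 0.1076]
tool_rot: [178.8, 0.3, 87.4]
wrist_force: [0.4, 0.4, -2.3]
grip_width: 0.769
t: 20.88
position: [0.4873, -0.2083, 0.1082]
tool_rot: [178.7, 0.3, 87.4]
wrist_force: [-0.5, 0.2, -0.4]
grip_width: 0.999
t: 21.38
position: [0.4863, -0.2082, 0.2411]
tool_rot: [179.8, 0.4, 87.4]
wrist_force: [0.9, -0.5, -0.5]
grip_width: 0.999
```

```bash
python3 -m jog '[[-0.01,0.12,0,0,0,-0.02,1],[-0.01,0.12,0,0,0,-0.02,1],[-0.01,0.12,0,0,0,0,1],[-0.01,0.12,0,0,0,0,1],[-0.01,0.12,0,0,0,0,1],[-0.01,0.12,0,0,0,0,1],[-0.01,0.12,0,0,0,0,1],[-0.01,0.1,0,0,0,0,1],[0,0,0,0,0,0,1],[0,0,0,0,0,0,1]]'
python3 - <<'E'
from h import *
print(ctrl.get_obs()['position']);a=snap('scene','s4.png');cv2.imwrite('pics/s4c.png',cv2.resize(a[80:320,180:460,::-1],None,fx=2.5,fy=2.5))
E
```

```text
t: 22.62
position: [0.4382, 0.2748, 0.2332]
tool_rot: [-179.9, 0.6, 85.5]
wrist_force: [-0.3, -0.5, -0.4]
grip_width: 1.001
[0.43824957 0.27482057 0.23324412]
```

View pics/s4c.png

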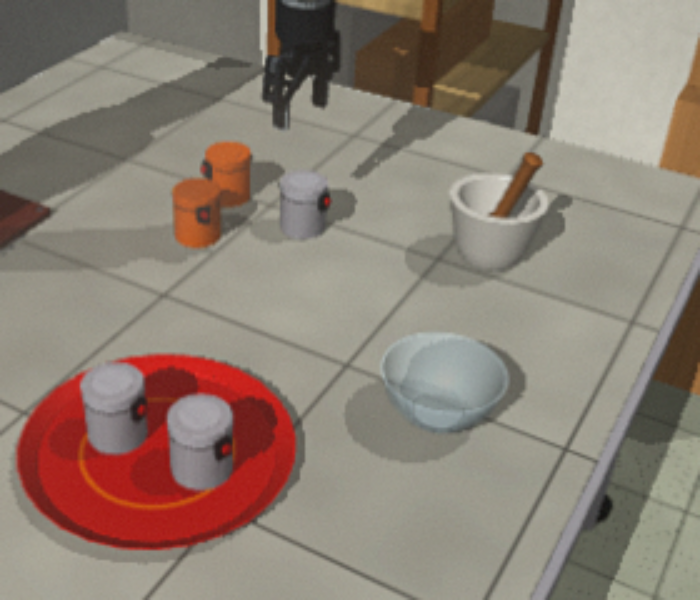

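The crop shows P (115,408) and R (200,440) both upright on the flat floor of the platter and apart from each other. Q stands at (303,205) under the gripper.

```bash
python3 -m jog '[[0,0,-0.07,0,0,0,1],[0,0,-0.07,0,0,0,1],[0,0,0,0,0,0,1]]'
```

```text
t: 23.05
position: [0.4393, 0.2712, 0.1621]
tool_rot: [-179.9, 0.5, 85.1]
wrist_force: [0.1, -0.3, 0.0]
grip_width: 1.0
```

```bash
python3 -m jog '[[-0.004,0.014,0,0,0,0,1],[0,0,0,0,0,0,1]]'; python3 -m jog '[[0,0,-0.06,0,0,0,1],[0,0,-0.06,0,0,0,1],[0,0,-0.005,0,0,0,1],[0,0,0,0,0,0,1]]'
```

```text
t: 23.3
position: [0.4384, 0.2783, 0.1645]
tool_rot: [180.0, 0.4, 85.0]
wrist_force: [0.8, 0.3, 0.4]
grip_width: 0.997
t: 23.8
position: [0.4411, 0.2806, 0.1062]
tool_rot: [179.6, 0.0, 85.1]
wrist_force: [0.3, -0.1, 0.1]
grip_width: 1.002
```

```bash
python3 -m jog '[[-0.008,0,-0.013,0,0,0,1],[0,0,0,0,0,0,1]]'; python3 -m jog '[[0,0,0,0,0,0,-1],[0,0,0,0,0,0,-1],[0,0,0,0,0,0,-1],[0,0,0,0,0,0,-1]]'; python3 -m jog '[[0,0,0.02,0,0,0,-1],[0,0,0.06,0,0,0,-1],[0,0,0.09,0,0,0,-1],[0,0,0.09,0,0,0,-1],[0,0,0.05,0,0,0,-1],[0,0,0,0,0,0,-1],[0,0,0,0,0,0,-1],[0,0,0,0,0,0,-1]]'
```

```text
t: 24.05
position: [0.4376, 0.2813, 0.1014]
tool_rot: [179.5, -0.1, 85.1]
wrist_force: [-0.1, -1.2, -0.2]
grip_width: 1.001
t: 24.55
position: [0.4379, 0.2814, 0.1026]
tool_rot: [179.5, -0.1, 85.1]
wrist_force: [0.5, 0.5, -0.0]
grip_width: 0.766
t: 25.55
position: [0.4347, 0.2785, 0.2597]
tool_rot: [179.8, 0.2, 85.0]
wrist_force: [0.3, 0.7, -4.8]
grip_width: 0.767
```

```bash
python3 -m jog '[[0,0,0,0,0,0,-1],[0,0,0,0,0,0,-1],[0,0,0,0,0,0,-1],[0,0,0,0,0,0,-1]]'
python3 - <<'E'
from h import *
o=ctrl.get_obs();print(o['position'],o['wrist_force'],np.abs(o['qvel']).max())
a=snap('scene','s5.png');cv2.imwrite('pics/s5c.png',cv2.resize(a[40:320,160:460,::-1],None,fx=2.1,fy=2.1))
E
```

```text
t: 26.05
position: [0.434, 0.278, 0.2574]
tool_rot: [179.9, 0.4, 85.0]
wrist_force: [0.0, 0.1, -5.5]
grip_width: 0.762
[0.43400728 0.27797638 0.2573676 ] [ 0.04523516  0.10339778 -5.50232758] 0.0881142515059382
```

View pics/s5c.png

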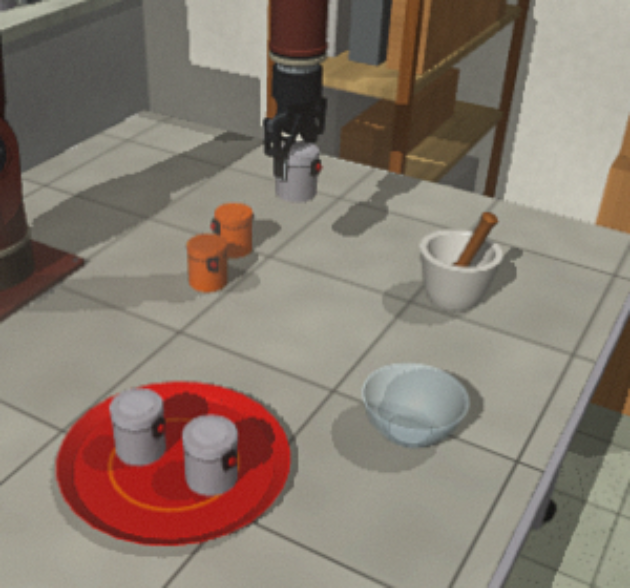

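The heavy canister is held upright at (297,172), the two light ones stand on the platter at (137,425) and (211,455), and everything else is in place. Handing in.

```bash
python3 -c "
from station import ctrl
print(ctrl.finish_job())"
```

```text
the job is handed in; nothing more can be done
None
```

I handed the job in at about 26 s. The two lighter canisters stand on the platter, and the gripper is holding the heaviest one.

- **Weighing:** I lifted all three. One pulled about 4.5 N on the wrist sensor; the other two pulled about 2.7 N each. The readings are noisy, and the heavy one's last reading was 5.5 N, but the gap between it and the others is clear.
- **Final state:** The last picture shows both light canisters upright on the platter's flat floor and apart from each other. The heavy one is held upright and still, with its underside about 15 cm above the counter and nothing touching it. The mortar, glass bowl and orange canisters look unmoved. The chopsticks were outside that crop, but the arm never went near them.
- **What went less smoothly:** Setting the second light canister down was harder than intended. The wrist force briefly read about 60 N through the canister, against the 120 N limit, and it stayed upright. The first canister I lifted (the heavy one) was also set back down about 1 cm from where it had been.

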